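# Scrape out the joint under the tray's ledge

## Robot

A 6-joint arm with a two-finger parallel gripper is mounted at the origin on a cart in front of the work surface, level with it; the furniture and walls round the work are solid. World frame = base frame: x ahead of the robot, y to its left, z up, the work surface at z = 0. Lengths are in m, angles in rad, forces in N, time in s.
With the tool pointing down it reaches from about 0.3 to 0.85 m from the base axis. Payload 5.4 kg.
Tool frame: the origin (TCP) lies between the finger pads; the fingertips stand 8 mm ahead of it and the grasp point (between the pads) lies 11 mm behind it; z points along the fingers, y is the line along which they close (so a half turn about z gives the same grasp; the last joint's range is limited). The gripper opens to 85 mm and grips with 20 to 120 N. Pads are 22 mm wide; open, the fingers measure 114 mm over their backs; the gripper's body (76 mm by 85 mm) begins 54 mm behind the grasp point. The pads swing forward as they close: fully open they stand 13 mm farther back than shut.
Start: joints at [1.133, 0.158, 1.597, -0, 1.386, -0.21], TCP at [0.13, 0.56, 0.239] pointing down, gripper open.
Joint ranges: [-2.91, 2.91], [-0.94, 2.29], [0.18, 2.7], [-1.29, 4.43], [0.17, 2.64], [-3, 3]. Speed limits (rad/s): [2.57, 2.57, 3.14, 3.14, 3.14, 3.14].

## Interface

Orientations are given as [roll, pitch, yaw] about the fixed x, y, z axes, in that order (R = Rz(yaw) Ry(pitch) Rx(roll)).
In Python, from rig import bot gives the robot as it stands. The module is installed in compiled form; this text tells all that it offers.
- The arm moves only by the tool move_arm, never from a script. Its argument "plan" is a list of rows, each a list of 3 entries, a list of its own where there are three numbers: the shift along the tool's x, y, z as a fraction of full scale, then the turn, a rotation vector about the tool's x, y, z as a fraction of full scale, then the opening, from -1 (shut) to 1 (fully open). In form: [[[x, y, z], [ax, ay, az], grip], ...]. A call has 1 to 20 rows; each row is the pose to reach, as a shift and turn from the pose commanded when the call began, along the tool's axes at that moment, turning the shorter way round; what a row does not reach only later rows make up. Full scale, the value 1, is 0.2 m for a shift and 360 degrees for a turn. A row lasts 1/12 s, in which the tool goes at most 41.7 mm and 7.16 degrees, less where a joint would pass 70% of its speed; a pose out of reach is approached as far as the arm can. A call with a number of a shift or a turn outside -1 to 1 is refused whole. A call with a gripper value outside its range is refused whole. The fingers move at their own pace and stop on an object; the grip force is fixed at half the most. Time passes only in rows, so rows that repeat a pose let the fingers close. It gives the time, the measured TCP pose, the force, the opening and the grip force at its end, in the units of the state.
- bot.state(): the state, without advancing time (a new reading comes with each control period).
- bot.get_image(name): name is "scene" or "side" or "wrist"; returns a dict with "frame" (420x560x3 uint8, red, green, blue), "depth" (420x560 float32, m along the optical axis (not along the pixel's ray), 0 where there is no reading), "K" (3x3 intrinsics, pixels), "k1" (the pictures are not rectified: a ray, as slopes to the right and down, at radius r is drawn at 1 + k1 r^2 times it, then the intrinsics apply), "rvec" (rotation vector, rad) and "tvec" (3), from world to camera coordinates, as OpenCV has them. Camera axes: x right, y down, z forward; pixel columns grow to the right and rows downward; lengths in m; the calibration is good to about 2 mm. A picture is of the moment at which its call begins.
- bot.hand_in(): hands the job in; it is judged then, once.
Trained networks look in a picture, given as the dict that the camera call returned (one of the last four; its "shot" number tells which), for a name from the list of things; names that differ only in an ending like _2 or _b are one class to them, and where a whole thing is asked for, a point or a joint stands for the part that bears it (a point fixed in the world has none). Each returns a list of dicts, best first, with "conf" (0 to 1); they miss things now and then, are a little off and sometimes report something else, mostly with a low value. They report only what shows in the picture. A call takes as long as a camera call. They do not tell look-alikes from the thing itself.
- bot.cut_out(picture, label): "pixels" (420x560 bool, what is visible of it) and "box" ([centre column, centre row, width, height] in pixels, round what is visible of it).
The state is a dict: "time_s": time; "joint_positions": joint angles; "qvel": joint speeds; "joint_torque": joint torques, N m; "position": TCP position; "ee_rot": TCP orientation; "contact_force": force on the tool from outside, world axes, zero at the start; "moment": the same for the moment, N m; "gripper_width": finger opening in m; "grasp_force": force on a finger pad.
Only numpy, scipy, OpenCV 4.12 (cv2) and the standard library are available. Lean on these libraries where they do the work, as an engineer would, in place of code of your own. Each camera call takes 0.05 s, during which the arm holds its last target. There are 200 camera calls.

## Task

Take the scraper from its pot and clean out the joint where the draining tray's floor meets its back plate, under the ledge: draw the tip along the joint in one slow pass (about 3 cm a second), touching it all the way from the left end of the short angled part, round the bend, to the right end of the long part. Then stand the scraper upright in its pot again, its guard resting on the rim, and let go. Leave the other things where they are.

Things in the scene. Friction and masses are not known exactly. Their poses are not given: they have to be found in the camera images.
- scraper: Joint scraper, 177 mm long, 0.12 kg, rigid: square wooden handle, black round guard, polished slippery steel shank and ball tip. Stands upright in the white pot, tip down, any yaw. Origin at the tip's end; +z up the axis; x, y square to the handle's sides. Along z (mm): shank to 105 (radius 4 at the tip, 6 from z = 22), guard 105 to 111 (radius 28), handle 111 to 177.
- scraper_grip (a point): Where to grip the scraper: on its axis in the handle, 142 mm from the tip's end. Handle 22x22 mm, 66 mm long; grip two facing sides with the fingers along the axis, about 80 N, best so that the finger line is level and square to the lean while working. Press the tip on lightly (3 to 5 N): above some 15 N the tool turns in the grip.
- scraper_tip (a point): Centre of the scraper's ball tip (radius 4 mm), 4 mm up the axis from the scraper's origin.
- tray: Dark steel draining tray fixed to the worktop, 100x220 mm; floor top 8 mm above the worktop. Origin under the middle on the worktop; +x to the back plate, +y left, z up. Upright back plate: long part with inner face at x = 50 mm from y = -110 to 20 mm; at y = 20 it bends and a short part, 100 mm long, runs along (-0.5, 0.866). Sides open; rolled rim 4 mm high at the front (x = -40).
- ledge_edge (a point): Middle of the front lower edge of the ledge on the long part. The ledge juts 28 mm forward from the back plate's top along both parts, z 68 to 73 mm above the worktop, over the joint. The scraper fits under it only leaning, handle to the front, 32 to 50 degrees from vertical (about 41 is comfortable); leaning in the direction 15 degrees left of tray +x serves both parts.
- pot: Heavy white ceramic pot that does not move: tube of outer radius 23 mm, inner radius 16 mm, 118 mm high, on a foot disc of radius 38 mm. Origin under its centre on the worktop, z up. The scraper's guard rests on the rim, its shank inside.
- pot_rest (a point): Where scraper_tip is when the scraper stands properly in the pot: on the pot's axis, 17 mm above the worktop.
- seam0 (a point): Point of the joint between tray floor and back plate: left end, 16 mm short of the short part's outer edge. It is where the centre of the ball tip is when the tip touches both floor and plate (4 mm from each).
- seam1 (a point): Point of the joint between tray floor and back plate: short part, 63 mm before the bend. It is where the centre of the ball tip is when the tip touches both floor and plate (4 mm from each).
- seam2 (a point): Point of the joint between tray floor and back plate: short part, 42 mm before the bend. It is where the centre of the ball tip is when the tip touches both floor and plate (4 mm from each).
- seam3 (a point): Point of the joint between tray floor and back plate: short part, 21 mm before the bend. It is where the centre of the ball tip is when the tip touches both floor and plate (4 mm from each).
- seam4 (a point): Point of the joint between tray floor and back plate: at the bend. It is where the centre of the ball tip is when the tip touches both floor and plate (4 mm from each).
- seam5 (a point): Point of the joint between tray floor and back plate: long part, 22 mm past the bend. It is where the centre of the ball tip is when the tip touches both floor and plate (4 mm from each).
- seam6 (a point): Point of the joint between tray floor and back plate: long part, 44 mm past the bend. It is where the centre of the ball tip is when the tip touches both floor and plate (4 mm from each).
- seam7 (a point): Point of the joint between tray floor and back plate: long part, 66 mm past the bend. It is where the centre of the ball tip is when the tip touches both floor and plate (4 mm from each).
- seam8 (a point): Point of the joint between tray floor and back plate: long part, 88 mm past the bend. It is where the centre of the ball tip is when the tip touches both floor and plate (4 mm from each).
- seam9 (a point): Point of the joint between tray floor and back plate: right end, 110 mm past the bend, 20 mm short of the long part's outer edge. It is where the centre of the ball tip is when the tip touches both floor and plate (4 mm from each).
- tomato_tin: Bystander, loose: tall food tin, 75 mm across, 110 mm high. Origin under its centre. To be left where it is.
- bean_tin: Bystander, loose: low food tin, 75 mm across, 58 mm high. Origin under its centre. To be left where it is.
- ramekin_white: Bystander, loose: small white ramekin, 71 mm across, 42 mm high. Origin under its centre. To be left where it is.
- salt_shaker: Bystander, loose: salt shaker with grey cap, 44 mm across, 90 mm high. Origin under its centre. To be left where it is.
- label_roll: Bystander, loose: roll of tape lying flat, 83x66x17 mm. Origin under its centre. To be left where it is.
There are look-alikes about, which are no part of the job. What is shaped like the scraper but pink is not meant.

How it is judged:
On the way, in this order (a step that is already met when the one before it is completed fails the run):
1. the scraper's tip is in the joint and touching: left end, 16 mm short of the short part's outer edge (within 9 mm) (distance between scraper_tip and seam0 below 0.009 m and contact force between scraper and tray above 0.1 N), for 0.2 s.
2. the scraper's tip is in the joint and touching: short part, 63 mm before the bend (within 9 mm) (distance between scraper_tip and seam1 below 0.009 m and contact force between scraper and tray above 0.1 N), for 0.2 s.
3. the scraper's tip is in the joint and touching: short part, 42 mm before the bend (within 9 mm) (distance between scraper_tip and seam2 below 0.009 m and contact force between scraper and tray above 0.1 N), for 0.2 s.
4. the scraper's tip is in the joint and touching: short part, 21 mm before the bend (within 9 mm) (distance between scraper_tip and seam3 below 0.009 m and contact force between scraper and tray above 0.1 N), for 0.2 s.
5. the scraper's tip is in the joint and touching: at the bend (within 9 mm) (distance between scraper_tip and seam4 below 0.009 m and contact force between scraper and tray above 0.1 N), for 0.2 s.
6. the scraper's tip is in the joint and touching: long part, 22 mm past the bend (within 9 mm) (distance between scraper_tip and seam5 below 0.009 m and contact force between scraper and tray above 0.1 N), for 0.2 s.
7. the scraper's tip is in the joint and touching: long part, 44 mm past the bend (within 9 mm) (distance between scraper_tip and seam6 below 0.009 m and contact force between scraper and tray above 0.1 N), for 0.2 s.
8. the scraper's tip is in the joint and touching: long part, 66 mm past the bend (within 9 mm) (distance between scraper_tip and seam7 below 0.009 m and contact force between scraper and tray above 0.1 N), for 0.2 s.
9. the scraper's tip is in the joint and touching: long part, 88 mm past the bend (within 9 mm) (distance between scraper_tip and seam8 below 0.009 m and contact force between scraper and tray above 0.1 N), for 0.2 s.
10. the scraper's tip is in the joint and touching: right end, 110 mm past the bend, 20 mm short of the long part's outer edge (within 9 mm) (distance between scraper_tip and seam9 below 0.009 m and contact force between scraper and tray above 0.1 N), for 0.2 s.
At the end, for the whole second after the job is handed in: The scraper stands at rest in its pot, guard on the rim: tip within 16 mm of pot_rest and axis within 0.12 rad of vertical, released; the whole joint was traced first (distance between scraper_tip and pot_rest below 0.016 m and angle between scraper's own z axis and vertical below 0.12 rad and linear speed of scraper below 0.02 m/s); the robot touches nothing.
It fails at once if a bystander is moved more than 30 mm (distance of any of tomato_tin, bean_tin, ramekin_white, salt_shaker, label_roll from where it was at the start of the episode above 0.03 m).
It also fails if it takes over 72 s, if anything falls off the work surface, if the arm or the gripper's body presses on something with over 40 N, if the wrist force passes 120 N, or if a joint passes its speed limit or range.

## Working session

There is one attempt and no reset: what is moved stays moved. The work goes in short steps, Python scripts to look and compute and a tool call to move; the robot and the scene stay as the last step left them, time stands still between calls to the robot, and variables do not carry over. Pictures are saved under pics/ and viewed, at most 10 in all, crops included, and the job is handed in when it is done.

Besides the shell and the picture viewer there is one more tool, called after "Request:" as name(argument=value, ...) on one line, values as JSON. move_arm: Moves the arm, as the interface text tells. Its arguments: {"type":"object","properties":{"plan":{"type":"array","items":{"type":"array"}}},"required":["plan"]}

```bash
mkdir -p pics; cat > h.py <<'E'
import numpy as np, cv2
from scipy.spatial.transform import Rotation as R
from rig import bot
def cam(p):
    Rm=cv2.Rodrigues(np.array(p["rvec"],float))[0]; return Rm,np.array(p["tvec"],float).ravel()
def rays(p,uv):
    uv=np.atleast_2d(uv).astype(float);K=np.array(p["K"]);d=np.array([p["k1"],0,0,0,0],float)
    n=cv2.undistortPoints(uv[:,None],K,d)[:,0]; return np.c_[n,np.ones(len(n))]
def world(p,uv,z=None):  # by depth
    uv=np.atleast_2d(uv);r=rays(p,uv);Rm,t=cam(p)
    dep=p["depth"][uv[:,1].astype(int),uv[:,0].astype(int)]
    X=(r*dep[:,None]-t)@Rm
    X[dep==0]=np.nan; return X
def plane(p,uv,z):
    r=rays(p,uv);Rm,t=cam(p);C=-Rm.T@t;d=r@Rm
    return C+d*((z-C[2])/d[:,2])[:,None]
def proj(p,X):
    return cv2.projectPoints(np.atleast_2d(X).astype(float),np.array(p["rvec"],float),np.array(p["tvec"],float),np.array(p["K"]),np.array([p["k1"],0,0,0,0],float))[0][:,0]
def cloud(p,m):
    v,u=np.nonzero(m&(p["depth"]>0)); return world(p,np.c_[u,v])
def save(n,im): cv2.imwrite("pics/"+n,cv2.cvtColor(im,cv2.COLOR_RGB2BGR))
E
python3 - <<'E'
from h import *
print(bot.state())
for n in ["scene","side"]:
    p=bot.get_image(n);save(n+"0.png",p["frame"]);np.save(n+".npy",p,allow_pickle=True)
    Rm,t=cam(p);print(n,"C",-Rm.T@t,np.array(p["K"]).tolist(),p["k1"])
    for l in ["scraper","pot","tray","tomato_tin","bean_tin","ramekin_white","salt_shaker","label_roll"]:
        for d in bot.cut_out(p,l):
            c=cloud(p,d["pixels"]); c=c[~np.isnan(c[:,0])]
            print(l,round(d["conf"],2),np.round(d["box"]),"min",c.min(0).round(3) if len(c) else 0,"max",c.max(0).round(3) if len(c) else 0, "med",np.median(c,0).round(3) if len(c) else 0)
E
```

```text
{'time_s': 0.0, 'joint_positions': array([ 1.13290017e+00,  1.59049175e-01,  1.59824410e+00,  1.34901734e-05,
        1.38619932e+00, -2.10094031e-01]), 'qvel': array([-1.21068876e-04, -9.84233738e-04,  2.87995526e-05, -5.67422350e-04,
       -1.28821735e-03,  2.37620263e-03]), 'joint_torque': array([-1.58447754e-03, -3.96011996e+01, -3.31419432e+01, -4.31770686e-04,
        8.47755990e-03,  7.04859659e-06]), 'position': array([0.12961444, 0.55959691, 0.23831087]), 'ee_rot': array([-3.13973726e+00, -4.09200068e-04,  2.91378766e+00]), 'contact_force': array([-1.01542352,  0.15973609,  0.08068597]), 'moment': array([-0.03264757,  0.04535218,  0.03596768]), 'grasp_force': 0.0, 'gripper_width': 0.08535649986798896}
scene C [-0.08192063 -0.19989517  0.80393172] [[385.03403601429244, 0.0, 276.04969292838484], [0.0, 385.03403601429244, 221.53924830286232], [0.0, 0.0, 1.0]] -0.03306266354100406
scraper 0.94 [192. 204.  15.  30.] min [ 0.436  0.351 -0.002] max [0.636 0.539 0.194] med [0.458 0.372 0.133]
scraper 0.76 [199. 190.  19.  44.] min [ 0.474  0.375 -0.002] max [0.738 0.586 0.19 ] med 
[... 2498 characters left out ...]
 [ 0.72  -0.079  0.053]
bean_tin 0.97 [356. 320.  42.  56.] min [ 0.689 -0.099 -0.002] max [0.77  0.065 0.06 ] med [ 0.719 -0.077  0.054]
ramekin_white 0.81 [189. 260.  37.  29.] min [-0.009  0.11  -0.673] max [0.414 1.261 0.045] med [0.378 0.131 0.029]
salt_shaker 0.78 [345. 210.  14.  40.] min [0.701 0.366 0.001] max [0.739 0.393 0.091] med [0.719 0.377 0.045]
salt_shaker 0.7 [300. 255.  58.  81.] min [ 0.56   0.062 -0.003] max [0.678 0.455 0.077] med [0.628 0.141 0.01 ]
label_roll 0.64 [172. 293.  18.  26.] min [-0.039 -0.003 -0.747] max [0.39  1.267 0.02 ] med [0.366 0.015 0.016]
label_roll 0.44 [300. 256.  60.  81.] min [0.561 0.062 0.001] max [0.674 0.294 0.077] med [0.628 0.138 0.01 ]
```

```bash
python3 - <<'E'
from h import *
a=np.load("scene.npy",allow_pickle=True).item()["frame"][150:350,130:400]
b=np.load("side.npy",allow_pickle=True).item()["frame"][130:360,150:400]
save("ab.png",np.vstack([cv2.resize(a,(405,300),interpolation=3),cv2.resize(b,(405,300),interpolation=3)]))
c=np.load("scene.npy",allow_pickle=True).item()["frame"][170:260,145:225]
d=np.load("side.npy",allow_pickle=True).item()["frame"][150:240,225:305]
save("cd.png",np.hstack([cv2.resize(c,(400,450),interpolation=2),cv2.resize(d,(400,450),interpolation=2)]))
E
```

```text
(no output)
```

View pics/ab.png

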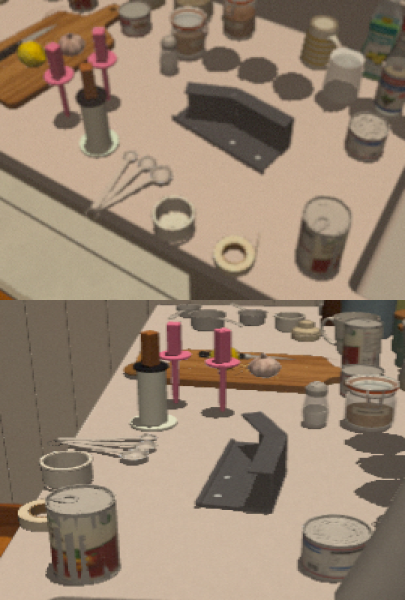

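View pics/cd.png

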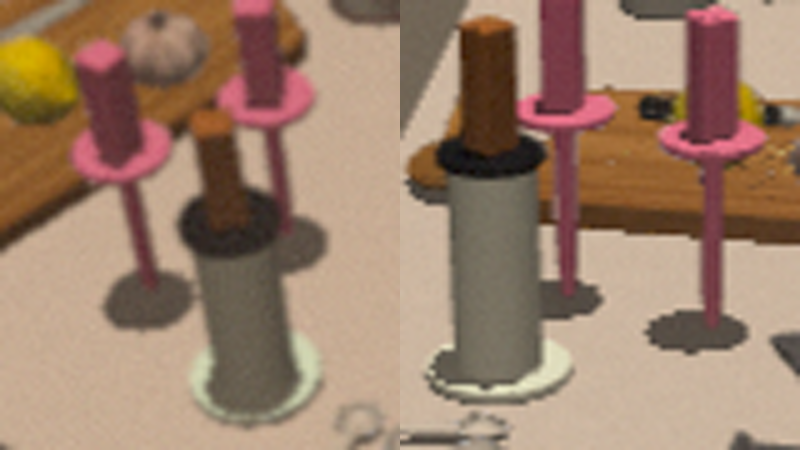

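The pictures show three scraper-shaped things: pink ones at scene (167,202) and (199,190), side (257,178) and (286,184), and a brown-handled one with a black guard in the white pot at scene (192,204), side (244,172). The brown one fits (wood handle, black guard, in the pot), and the enlarged crop confirms it. The tray is at scene (286,234), with its back plate away from the robot.

```bash
cat > fit.py <<'E'
from h import *
from scipy.optimize import least_squares
def seg(P,a,b):
    d=b-a;t=np.clip(((P-a)@d)/(d@d),0,1);return np.linalg.norm(P-a-t[:,None]*d,axis=1)
B=np.array([50,20])/1e3;A=np.array([50,-110])/1e3;C=B+np.array([-.5,.8660254])*.1
def loc(q,X): 
    c,s=np.cos(q[2]),np.sin(q[2]);return (X-q[:2])@np.array([[c,-s],[s,c]])
def fit(pl,fl,q0):
    f=lambda q:np.r_[np.minimum(seg(loc(q,pl[:,:2]),A,B),seg(loc(q,pl[:,:2]),B,C))]
    return least_squares(f,q0,loss="soft_l1",f_scale=.002)
E
python3 - <<'E'
from fit import *
for n in ["scene","side"]:
    p=np.load(n+".npy",allow_pickle=True).item()
    X=cloud(p,np.ones((420,560),bool));X=X[~np.isnan(X[:,0])]
    T=X[(X[:,0]>.53)&(X[:,0]<.76)&(X[:,1]>.04)&(X[:,1]<.32)]
    pl=T[(T[:,2]>.018)&(T[:,2]<.062)]; fl=T[(T[:,2]>.004)&(T[:,2]<.014)]; le=T[(T[:,2]>.068)&(T[:,2]<.085)]
    print(n,len(pl),len(fl),len(le),"floor z",np.median(fl[:,2]),"ledge z",np.median(le[:,2]))
    best=min((fit(pl,fl,np.array([.63,.17,y])) for y in np.arange(-1.2,1.3,.3)),key=lambda r:r.cost)
    q=best.x;print(q,best.cost, "med res",np.median(best.fun))
    for nm,S in [("pl",pl),("fl",fl),("le",le)]:
        l=loc(q,S[:,:2])*1e3; print(nm,np.percentile(l,[1,5,50,95,99],axis=0).round(0).tolist())
    # pot and handle
    t=X[(np.hypot(X[:,0]-.462,X[:,1]-.372)<.05)]
    h=t[t[:,2]>.13];print("handle",len(h),h[:,2].max(),np.median(h[h[:,2]>.184],0))
    tb=t[(t[:,2]>.02)&(t[:,2]<.1)]
    r=least_squares(lambda c:np.hypot(*(tb[:,:2]-c).T)-.023,[.462,.372],loss="soft_l1",f_scale=.002);print("pot",r.x,np.median(abs(r.fun)))
    hb=h[h[:,2]<.184];l=least_squares(lambda c:np.hypot(*(hb[:,:2]-c).T)-.0125,[.462,.372],loss="soft_l1",f_scale=.002);print("handle axis",l.x)
E
```

```text
scene 418 1678 641 floor z 0.008717931082802943 ledge z 0.07331599717688765
[ 0.61802953  0.18114104 -0.14718905] 0.00036287180133003495 med res 0.0010239359155157415
pl [[2.0, -109.0], [6.0, -104.0], [48.0, 17.0], [52.0, 98.0], [53.0, 103.0]]
fl [[-46.0, -110.0], [-43.0, -103.0], [-1.0, -18.0], [48.0, 91.0], [52.0, 106.0]]
le [[-20.0, -108.0], [-8.0, -100.0], [28.0, -4.0], [50.0, 89.0], [53.0, 99.0]]
handle 200 0.19357382244746438 [0.46125099 0.37560741 0.18969652]
pot [0.46451518 0.37923336] 0.0007077662981361497
handle axis [0.46434083 0.37899215]
side 197 1684 759 floor z 0.00874025212328289 ledge z 0.07346946120204036
[ 0.62127776  0.17812289 -0.14659107] 8.053156537801274e-05 med res 0.00039575824080591293
pl [[-2.0, -109.0], [4.0, -107.0], [50.0, -54.0], [51.0, 95.0], [51.0, 108.0]]
fl [[-46.0, -108.0], [-43.0, -105.0], [-11.0, -41.0], [40.0, 90.0], [51.0, 107.0]]
le [[-20.0, -107.0], [-9.0, -104.0], [29.0, -13.0], [49.0, 91.0], [50.0, 102.0]]
handle 291 0.19200247940302986 [0.4659084  0.37344542 0.18904624]
pot [0.46471128 0.37927896] 0.0011603271781410011
handle axis [0.46468948 0.37873329]
```

```bash
cat >> h.py <<'E'
def T(pos,rpy): 
    return np.array(pos,float),R.from_euler("xyz",rpy)
def row(pos,Rt,pos0=None,R0=None):
    if pos0 is None:
        s=bot.state();pos0,R0=T(s["position"],s["ee_rot"])
    d=R0.inv().apply(np.array(pos)-pos0)/.2; rv=(R0.inv()*Rt).as_rotvec()/(2*np.pi)
    return d.round(4).tolist(),rv.round(4).tolist()
def down(yaw): return R.from_euler("xyz",[np.pi,0,yaw])
def lean(yaw,deg):  # lean direction yaw
    L=np.array([np.cos(yaw),np.sin(yaw),0]);a=np.radians(deg)
    z=np.sin(a)*L-np.cos(a)*np.array([0,0,1]);y=np.array([-np.sin(yaw),np.cos(yaw),0]);return R.from_matrix(np.c_[np.cross(y,z),y,z])
E
python3 - <<'E'
from h import *
p=bot.get_image("wrist");Rm,t=cam(p);s=bot.state();p0,R0=T(s["position"],s["ee_rot"])
print("cam in tool",R0.inv().apply(-Rm.T@t-p0),"axes in tool",(R0.inv().as_matrix()@Rm.T).round(3).tolist(),np.array(p["K"])[0,0])
for z in (.32,.27): print(row([.40,.40,z],down(3.257)))
E
```

```text
cam in tool [ 0.07918519  0.00083985 -0.1350404 ] axes in tool [[0.0, -0.95, -0.311], [1.0, 0.0, -0.0], [0.0, -0.311, 0.95]] 343.2031856793707
([-1.4965, -0.4749, -0.4035], [0.0, 0.0, -0.0546])
([-1.4965, -0.4749, -0.1535], [0.0, 0.0, -0.0546])
```

```bash
python3 - <<'E'
from h import *
print(row([.4645,.379,.30],down(3.257)))
E
```

```text
([-1.8344, -0.5044, -0.3035], [0.0, 0.0, -0.0546])
```

Request:
move_arm(plan=[[[-0.1,-0.03,-0.05],[0,0,0],1],[[-0.3,-0.08,-0.15],[0,0,-0.01],1],[[-0.5,-0.14,-0.25],[0,0,-0.02],1],[[-0.7,-0.2,-0.3],[0,0,-0.03],1],[[-0.9,-0.25,-0.3],[0,0,-0.04],1],[[-1,-0.28,-0.3],[0,0,-0.0546],1]])

```text
time_s: 1.45
position: [0.315, 0.4592, 0.301]
ee_rot: [3.14, 0.003, -3.024]
contact_force: [0.6, -0.1, 0.7]
gripper_width: 0.0853
grasp_force: 0.0
```

```bash
python3 - <<'E'
from h import *
print(bot.state()["position"],bot.state()["joint_positions"].round(2))
print(row([.4645,.379,.30],down(3.257)))
E
```

```text
[0.31504258 0.45919282 0.30101064] [ 0.75  0.07  1.57 -0.    1.5  -0.94]
([-0.6952, -0.4856, 0.0067], [0.0002, 0.0005, 0.0003])
```

Request:
move_arm(plan=[[[-0.15,-0.1,0],[0,0,0],1],[[-0.35,-0.25,0],[0,0,0],1],[[-0.55,-0.4,0],[0,0,0],1],[[-0.7,-0.486,0],[0,0,0],1],[[-0.7,-0.486,0],[0,0,0],1],[[-0.7,-0.486,0],[0,0,0],1]])

```text
time_s: 1.95
position: [0.4647, 0.3781, 0.2988]
ee_rot: [-3.141, -0.0, -3.031]
contact_force: [-0.8, 0.3, 0.3]
gripper_width: 0.0856
grasp_force: 0.0
```

```bash
python3 - <<'E'
from h import *
p=bot.get_image("wrist");np.save("w1.npy",p,allow_pickle=True)
s=bot.state();print(s["position"],s["ee_rot"],s["joint_positions"].round(2))
for d in bot.cut_out(p,"scraper"):
    c=cloud(p,d["pixels"]);c=c[~np.isnan(c[:,0])];print(d["conf"],np.round(d["box"]),np.median(c,0))
X=cloud(p,np.ones((420,560),bool))
v,u=np.nonzero(p["depth"]>0)
k=(np.hypot(X[:,0]-.4645,X[:,1]-.379)<.03)&(X[:,2]>.18)
print(k.sum(),X[k].mean(0),X[k][:,2].min(),X[k][:,2].max())
r=cv2.minAreaRect((X[k][:,:2]*1e3).astype(np.float32));print("top rect",r)
pr=proj(p,[[.4645,.379,.19]])[0].astype(int);print(pr)
f=p["frame"];save("w1.png",cv2.resize(f,(784,588)))
E
```

```text
[0.46296663 0.37934638 0.2989397 ] [ 3.14146337e+00 -9.04858612e-04 -3.02865393e+00] [ 0.48  0.19  1.45  0.    1.51 -1.2 ]
0.66 [327. 290.  51.  90.] [0.56341049 0.4400113  0.11297813]
0.63 [381. 222.  64.  68.] [0.48233615 0.47495455 0.12082677]
8111 [0.45435313 0.37799637 0.35208123] 0.180027431687754 0.3814233390326923
top rect ((462.61566162109375, 378.47332763671875), (31.230213165283203, 52.677330017089844), 6.196140766143799)
[277 208]
```

View pics/w1.png

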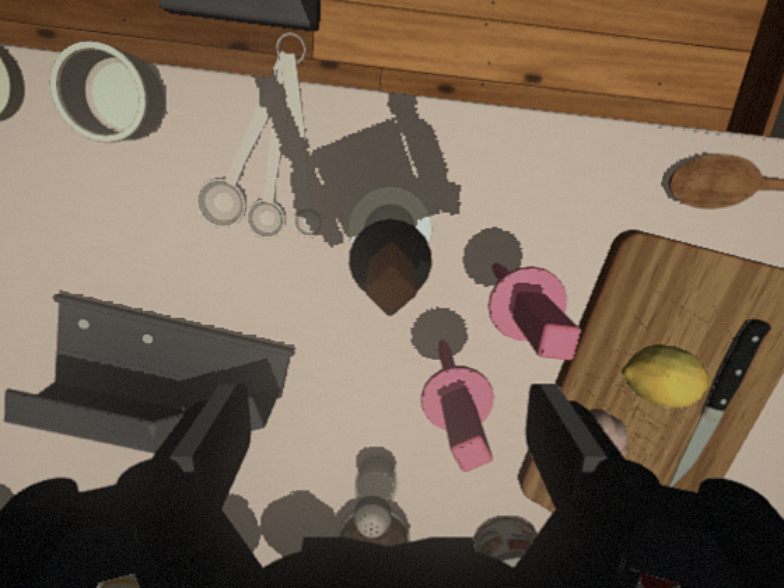

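The brown scraper stands in the pot at (390,270); its handle top shows as a diamond at (392,285), so it is turned about 45°. The pink ones, at (525,300) and (460,400), are clear of it.

```bash
python3 - <<'E'
from h import *
p=np.load("w1.npy",allow_pickle=True).item()
X=cloud(p,np.ones((420,560),bool))
k=(np.hypot(X[:,0]-.4645,X[:,1]-.379)<.025)
t=X[k&(X[:,2]>.186)&(X[:,2]<.196)];print(len(t),np.median(t,0),cv2.minAreaRect((t[:,:2]*1e3).astype(np.float32)))
h=X[k&(X[:,2]>.12)&(X[:,2]<.185)];print(len(h),np.median(h,0))
# fit square to side points+top points
from scipy.optimize import least_squares
def f(q):
    c,s=np.cos(q[2]),np.sin(q[2]);l=abs((h[:,:2]-q[:2])@np.array([[c,-s],[s,c]]));return l.max(1)-.011
for y0 in (.0,.4,.8,1.2):
    r=least_squares(f,[.4645,.379,y0],loss="soft_l1",f_scale=.001);print(r.x,r.cost)
g=X[k&(X[:,2]>.105)&(X[:,2]<.135)];print("guard z",np.percentile(g[:,2],[10,50,90]))
f_=p["frame"][150:240,230:330];save("w1c.png",cv2.resize(f_,(800,600),interpolation=2)[:, :])
E
```

```text
813 [0.46352077 0.37947167 0.19012145] ((464.5013427734375, 379.7012939453125), (22.101619720458984, 22.202573776245117), 49.284969329833984)
1691 [0.45555254 0.37682183 0.12486202]
[ 0.4627885   0.37906702 -0.59568099] 0.006571441600703854
[0.46305711 0.37918677 0.85961536] 0.006569410620937395
[0.46305825 0.37918697 0.85955282] 0.006569411509972631
[0.46279248 0.37906841 0.9753262 ] 0.00657144219823515
guard z [0.12364089 0.12451112 0.12552777]
```

View pics/w1c.png

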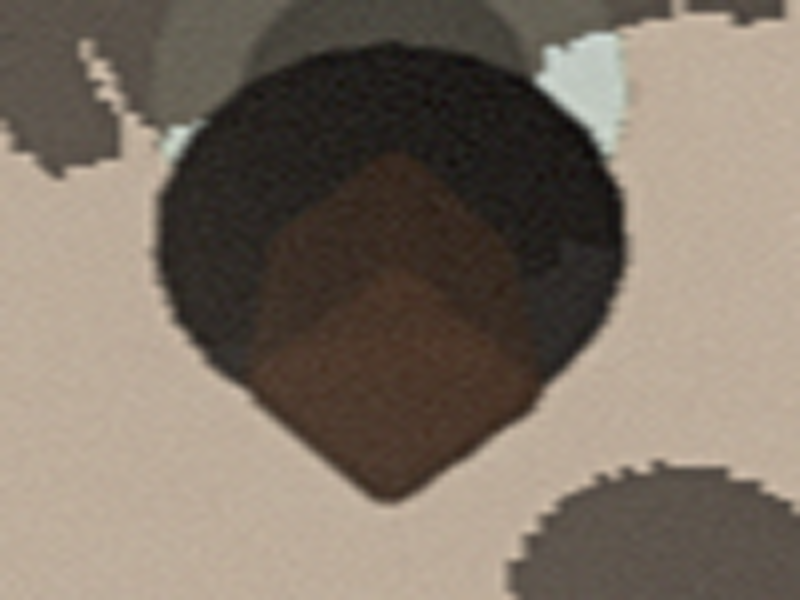

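```bash
python3 - <<'E'
from h import *
for z in (.24,.144): print(row([.4645,.3795,z],down(np.radians(139.3))))
E
```

```text
([-0.0128, -0.0048, 0.2956], [-0.0, -0.0002, 0.1313])
([-0.0133, -0.005, 0.7756], [-0.0, -0.0002, 0.1313])
```

Request:
move_arm(plan=[[[-0.012,-0.005,0.03],[0,0,0.019],1],[[-0.012,-0.005,0.08],[0,0,0.038],1],[[-0.012,-0.005,0.13],[0,0,0.057],1],[[-0.012,-0.005,0.18],[0,0,0.076],1],[[-0.012,-0.005,0.22],[0,0,0.095],1],[[-0.012,-0.005,0.24],[0,0,0.114],1],[[-0.012,-0.005,0.24],[0,0,0.1313],1],[[-0.012,-0.005,0.24],[0,0,0.1313],1],[[-0.012,-0.005,0.24],[0,0,0.1313],1]])

```text
time_s: 2.8
position: [0.4635, 0.3803, 0.2516]
ee_rot: [3.141, -0.0, 2.437]
contact_force: [-0.8, 0.9, 0.6]
gripper_width: 0.0854
grasp_force: 0.0
```

```bash
python3 - <<'E'
from h import *
p=bot.get_image("wrist");s=bot.state();print(s["position"],s["ee_rot"])
X=cloud(p,np.ones((420,560),bool))
t=X[(np.hypot(X[:,0]-.4645,X[:,1]-.379)<.025)&(X[:,2]>.186)&(X[:,2]<.194)];r=cv2.minAreaRect((t[:,:2]*1e3).astype(np.float32));print(len(t),r)
print(row([.4645,.3795,.144],down(np.radians(139.3))))
E
```

```text
[0.46387609 0.38016284 0.25175371] [3.14098259e+00 3.78560864e-05 2.43657764e+00]
1170 ((464.10455322265625, 380.17547607421875), (21.990184783935547, 21.55196189880371), 48.59226989746094)
([-0.0045, -0.0008, 0.5388], [0.0001, 0.0, 0.0008])
```

Request:
move_arm(plan=[[[0,0,0.1],[0,0,0],1],[[0,0,0.23],[0,0,0],1],[[0,0,0.36],[0,0,0],1],[[0,0,0.46],[0,0,0],1],[[0,0,0.54],[0,0,0],1],[[0,0,0.54],[0,0,0],1],[[0,0,0.54],[0,0,0],-1],[[0,0,0.54],[0,0,0],-1],[[0,0,0.54],[0,0,0],-1],[[0,0,0.54],[0,0,0],-1],[[0,0,0.54],[0,0,0],-1],[[0,0,0.54],[0,0,0],-1],[[0,0,0.54],[0,0,0],-1],[[0,0,0.54],[0,0,0],-1]])

```text
time_s: 4.02
position: [0.4654, 0.3795, 0.1445]
ee_rot: [3.14, 0.001, 2.432]
contact_force: [-1.0, -0.9, 6.1]
gripper_width: 0.0216
grasp_force: 59.3
```

Request:
move_arm(plan=[[[0,0,-0.03],[0,0,0],-1],[[0,0,-0.1],[0,0,0],-1],[[0,0,-0.2],[0,0,0],-1],[[0,0,-0.32],[0,0,0],-1],[[0,0,-0.44],[0,0,0],-1],[[0,0,-0.56],[0,0,0],-1],[[0,0,-0.68],[0,0,0],-1],[[0,0,-0.75],[0,0,0],-1],[[0,0,-0.75],[0,0,0],-1]])

```text
time_s: 4.77
position: [0.4661, 0.38, 0.2974]
ee_rot: [3.136, 0.002, 2.432]
contact_force: [0.7, 0.5, -1.4]
gripper_width: 0.0212
grasp_force: 58.7
```

```bash
cat > geo.py <<'E'
from fit import *
q=np.array([.620,.1795,-.147])
def tw(l): # tray mm -> world m
    l=np.atleast_2d(l)/1e3;c,s=np.cos(q[2]),np.sin(q[2]);return np.c_[l[:,:2]@np.array([[c,s],[-s,c]])+q[:2],l[:,2]]
# ball-centre line: 4 mm off plates, bend corner on the bisector
n2=np.array([-.8660,-.5]);d2=np.array([-.5,.8660]);b=np.array([46,20-4*np.tan(np.radians(15))])
seam=np.array([[*(b+d2*s),12] for s in (84,63,42,21,0)]+[[46,b[1]-s,12] for s in (22,44,66,88,110)])
W=tw(seam)
E
python3 - <<'E'
from geo import *
print(W.round(4).tolist())
s=bot.state();print(s["position"],s["ee_rot"],s["contact_force"],s["gripper_width"],s["joint_positions"].round(2))
RL=lean(q[2]+np.radians(15),41);z=RL.as_matrix()[:,2];print("z",z,"x",RL.as_matrix()[:,0])
print("lean tcp at seam0",W[0]-.127*z,"seam9",W[9]-.127*z)
for n in ("side","scene"):
    p=bot.get_image(n)
    for d in bot.cut_out(p,"scraper")[:4]: print(n,d["conf"],np.round(d["box"]))
    np.save(n+"1.npy",p,allow_pickle=True)
E
```

```text
[[0.6374, 0.2696, 0.012], [0.6451, 0.2501, 0.012], [0.6528, 0.2305, 0.012], [0.6606, 0.211, 0.012], [0.6683, 0.1915, 0.012], [0.6651, 0.1697, 0.012], [0.6618, 0.148, 0.012], [0.6586, 0.1262, 0.012], [0.6554, 0.1044, 0.012], [0.6522, 0.0827, 0.012]]
[0.46610351 0.3799848  0.29735801] [3.13552464e+00 2.36041495e-03 2.43196025e+00] [ 0.72736458  0.45872947 -1.37245373] 0.021237481829949213 [ 0.48  0.19  1.45  0.    1.5  -0.38]
z [ 0.65174071  0.07514986 -0.75470958] x [-0.74974192 -0.08645002 -0.65605903]
lean tcp at seam0 [0.55461312 0.2600536  0.10784812] seam9 [0.56939343 0.07312871 0.10784812]
side 0.95 [287. 183.  20.  69.]
side 0.77 [240. 127.  22.  73.]
side 0.74 [258. 177.  18.  59.]
scene 0.79 [167. 203.  20.  48.]
scene 0.7 [199. 191.  22.  44.]
scene 0.66 [184. 181.  19.  39.]
```

```bash
python3 - <<'E'
from geo import *
s=bot.state();p0,R0=T(s["position"],s["ee_rot"])
RL=lean(q[2]+np.radians(15),41);z=RL.as_matrix()[:,2]
print(row([.466,.28,.30],R0,p0,R0)); print(row([.45,.2533,.28],RL,p0,R0)); print(row(W[0]-.217*z,RL,p0,R0))
E
```

```text
([-0.3295, -0.368, -0.0442], [0.0, 0.0, 0.0])
([-0.356, -0.5211, 0.0563], [-0.0473, -0.1077, -0.1253])
([-0.5311, -0.3695, 0.5767], [-0.0473, -0.1077, -0.1253])
```

Request:
move_arm(plan=[[[-0.1,-0.12,0],[0,0,0],-1],[[-0.22,-0.25,-0.02],[0,0,0],-1],[[-0.3,-0.36,-0.04],[-0.005,-0.011,-0.0125],-1],[[-0.33,-0.42,-0.02],[-0.0095,-0.0215,-0.025],-1],[[-0.34,-0.46,0],[-0.014,-0.032,-0.0375],-1],[[-0.35,-0.48,0.02],[-0.019,-0.043,-0.05],-1],[[-0.355,-0.5,0.03],[-0.0237,-0.054,-0.0627],-1],[[-0.356,-0.51,0.04],[-0.0284,-0.0646,-0.075],-1],[[-0.356,-0.52,0.05],[-0.033,-0.0754,-0.0877],-1],[[-0.356,-0.521,0.056],[-0.038,-0.086,-0.1],-1],[[-0.356,-0.521,0.056],[-0.043,-0.097,-0.1128],-1],[[-0.356,-0.521,0.056],[-0.0473,-0.1077,-0.1253],-1],[[-0.4,-0.48,0.2],[-0.0473,-0.1077,-0.1253],-1],[[-0.45,-0.44,0.34],[-0.0473,-0.1077,-0.1253],-1],[[-0.5,-0.4,0.46],[-0.0473,-0.1077,-0.1253],-1],[[-0.531,-0.37,0.54],[-0.0473,-0.1077,-0.1253],-1],[[-0.531,-0.37,0.577],[-0.0473,-0.1077,-0.1253],-1],[[-0.531,-0.37,0.577],[-0.0473,-0.1077,-0.1253],-1],[[-0.531,-0.37,0.577],[-0.0473,-0.1077,-0.1253],-1]])

```text
time_s: 6.55
position: [0.4963, 0.2538, 0.177]
ee_rot: [3.141, 0.717, -3.027]
contact_force: [-0.4, -1.1, -1.2]
gripper_width: 0.0214
grasp_force: 59.2
```

```bash
python3 - <<'E'
from geo import *
s=bot.state();p0,R0=T(s["position"],s["ee_rot"]);print(p0,s["joint_positions"].round(2),s["contact_force"])
RL=lean(q[2]+np.radians(15),41);z=R0.as_matrix()[:,2]
print("ori err",(R0.inv()*RL).as_rotvec(),"lean",np.degrees(np.arccos(-z[2])))
for n in ("side","scene"):
    p=bot.get_image(n);X=cloud(p,np.ones((420,560),bool))
    l=R0.inv().apply(X-p0)
    k=(np.hypot(l[:,0],l[:,1])<.02)&(l[:,2]>.03)&(l[:,2]<.14);c=l[k];print(n,len(c))
    if len(c)>15:
        a=(c[:,2]>.04)&(c[:,2]<.1); b=c[:,2]>.1
        for m in (a,b): print(m.sum(),np.median(c[m],0).round(4), c[m].max(0).round(4))
        kk=(np.hypot(l[:,0],l[:,1])<.04)&(l[:,2]>.0)&(l[:,2]<.05);print("guard z",np.percentile(l[kk][:,2],[5,50,95]).round(4))
    if n=="side":
        f=p["frame"].copy()
        for w in proj(p,np.r_[W,[p0+.127*z]]): cv2.circle(f,tuple(int(v) for v in w.round()),1,(255,255,0),-1)
        save("s2.png",cv2.resize(f[120:300,180:420],(800,600),interpolation=2))
E
```

```text
[0.49632543 0.25377488 0.1770484 ] [ 0.33 -0.22  2.25 -0.35  0.43 -1.09] [-0.35675496 -1.09943213 -1.1724706 ]
ori err [ 0.00057225  0.00153547 -0.00050519] lean 41.08799521434884
side 199
129 [-0.0019 -0.0052  0.0696] [0.0062 0.0025 0.0996]
55 [-0.0016 -0.0043  0.112 ] [0.0056 0.0014 0.1301]
guard z [0.0024 0.0205 0.0436]
scene 20
11 [ 0.0004 -0.0056  0.0928] [ 0.0045 -0.0017  0.0993]
9 [-0.0009 -0.0052  0.1099] [ 0.0026 -0.003   0.1201]
guard z [0.0166 0.0201 0.0231]
```

View pics/s2.png

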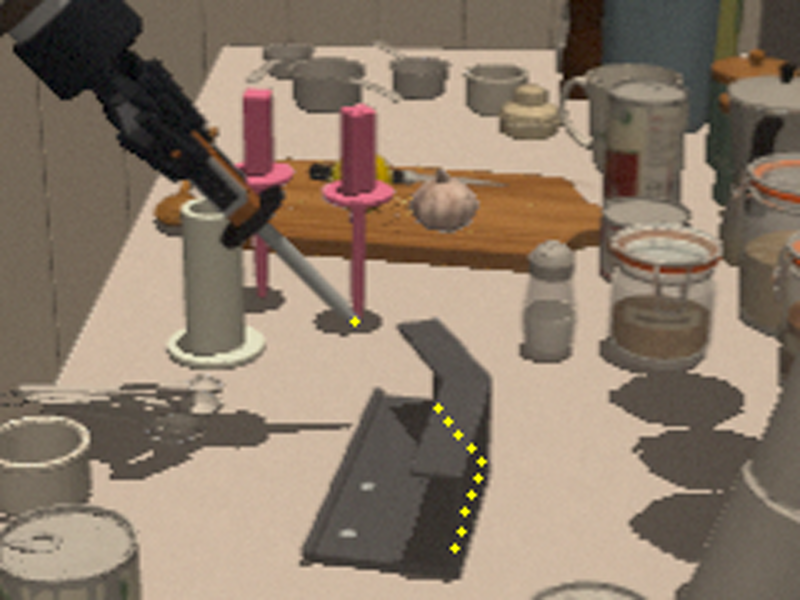

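The side view shows the scraper held true: tip at (355,322), where the model puts it. The seam points project along the joint from (438,408) round (482,461) to (455,548). Approaching along the tool axis.

Request:
move_arm(plan=[[[0,0,0.06],[0,0,0],-1],[[0,0,0.14],[0,0,0],-1],[[0,0,0.22],[0,0,0],-1],[[0,0,0.3],[0,0,0],-1],[[0,0,0.36],[0,0,0],-1],[[0,0,0.39],[0,0,0],-1],[[0,0,0.39],[0,0,0],-1],[[0,0,0.39],[0,0,0],-1]])

```text
time_s: 7.32
position: [0.5484, 0.2601, 0.1202]
ee_rot: [3.14, 0.72, -3.028]
contact_force: [0.2, -0.7, -1.1]
gripper_width: 0.0215
grasp_force: 59.3
```

```bash
cat > rep.py <<'E'
from geo import *
s=bot.state();p0,R0=T(s["position"],s["ee_rot"]);z=R0.as_matrix()[:,2];tip=p0+.127*z
lt=loc(q,tip[None,:2])[0]*1e3
print("t",s["time_s"],"tip",tip.round(4),"tray",lt.round(1),"lean",np.degrees(np.arccos(-z[2])).round(2),"F",s["contact_force"].round(2),"M",s["moment"].round(2),"dist",(np.linalg.norm(W-tip,axis=1)*1e3).round(1))
E
python3 - <<'E'
from rep import *
for i in (0,4,9): print(i,R0.inv().apply(W[i]-tip)/.2)
E
```

```text
t 7.3167 tip [0.6316 0.2698 0.0247] tray [-1.7 91.1] lean 41.27 F [ 0.21 -0.71 -1.1 ] M [-0.04  0.45 -0.01] dist [ 14.   27.1  46.4  66.8  87.4 106.3 126.2 146.7 167.6 188.7]
0 [ 0.02054459 -0.00454121  0.06671207]
4 [-0.06152707 -0.4102225   0.13798036]
9 [ 0.04499316 -0.94147707  0.0435239 ]
```

Request:
move_arm(plan=[[[0.007,0,0.016],[0,0,0],-1],[[0.014,-0.001,0.032],[0,0,0],-1],[[0.0215,-0.002,0.0475],[0,0,0],-1],[[0.0215,-0.002,0.0475],[0,0,0],-1],[[0.0215,-0.002,0.0475],[0,0,0],-1]])

```text
time_s: 7.73
position: [0.551, 0.2597, 0.109]
ee_rot: [3.14, 0.719, -3.028]
contact_force: [0.2, -0.7, -2.1]
gripper_width: 0.0216
grasp_force: 59.4
```

```bash
python3 rep.py
```

```text
t 7.7333 tip [0.6341 0.2694 0.0134] tray [ 0.8 91. ] lean 41.18 F [ 0.18 -0.65 -2.13] M [-0.11  0.51 -0.01] dist [  3.6  22.3  43.2  64.1  85.1 104.4 124.6 145.3 166.4 187.6]
```

Request:
move_arm(plan=[[[0.0025,0,0.003],[0,0,0],-1],[[0.005,0,0.006],[0,0,0],-1],[[0.0065,0,0.0075],[0,0,0],-1],[[0.0065,0,0.0075],[0,0,0],-1]])

```text
time_s: 8.07
position: [0.5518, 0.2601, 0.108]
ee_rot: [3.139, 0.721, -3.028]
contact_force: [-0.8, 0.3, 0.4]
gripper_width: 0.0216
grasp_force: 59.5
```

```bash
python3 rep.py
```

```text
t 8.0667 tip [0.635  0.2699 0.0126] tray [ 1.6 91.6] lean 41.29 F [-0.8   0.32  0.39] M [-0.02  0.12 -0.01] dist [  2.4  22.2  43.1  64.1  85.1 104.5 124.8 145.6 166.7 188. ]
```

Request:
move_arm(plan=[[[-0.0035,0.0013,0.0035],[0,0,0],-1],[[-0.007,0.0026,0.007],[0,0,0],-1],[[-0.0095,0.004,0.0115],[0,0,0],-1],[[-0.0095,0.004,0.0115],[0,0,0],-1]])

```text
time_s: 8.4
position: [0.554, 0.261, 0.1078]
ee_rot: [3.141, 0.719, -3.028]
contact_force: [-15.3, -3.9, 16.8]
gripper_width: 0.0215
grasp_force: 62.4
```

```bash
python3 rep.py
```

```text
t 8.4 tip [0.6371 0.2706 0.0123] tray [ 3.6 92.6] lean 41.22 F [-15.33  -3.91  16.79] M [-0.6   0.48 -0.55] dist [  1.1  22.   43.   64.   85.  104.7 125.1 146.  167.1 188.5]
```

Request:
move_arm(plan=[[[0.0003,-0.0012,-0.0063],[0,0,0],-1],[[0.0003,-0.0012,-0.0063],[0,0,0],-1],[[0.0003,-0.0012,-0.0063],[0,0,0],-1]])

```text
time_s: 8.65
position: [0.5533, 0.2607, 0.1081]
ee_rot: [3.14, 0.72, -3.028]
contact_force: [-5.2, -1.8, 5.9]
gripper_width: 0.0214
grasp_force: 60.3
```

```bash
python3 - <<'E'
from rep import *
p=bot.get_image("side");X=cloud(p,np.ones((420,560),bool));l=R0.inv().apply(X-p0)
k=(np.hypot(l[:,0],l[:,1])<.015)&(l[:,2]>.03)&(l[:,2]<.14);c=l[k]
for a,b in ((.04,.07),(.07,.1),(.1,.14)):
    m=(c[:,2]>a)&(c[:,2]<b);print(m.sum(),np.median(c[m],0).round(4))
# next: world step along short part to seam1..4, in tool units
for i in range(1,10): print(i,(R0.inv().apply(W[i]-W[i-1])/.2).round(4))
E
```

```text
t 8.65 tip [0.6365 0.2704 0.0125] tray [ 3.  92.3] lean 41.23 F [-5.21 -1.82  5.89] M [-0.18  0.29 -0.14] dist [  1.4  22.1  43.1  64.1  85.1 104.7 125.1 145.9 167.1 188.4]
60 [-0.0012 -0.0054  0.0553]
57 [-0.0016 -0.0054  0.085 ]
71 [ 0.0003 -0.0036  0.1168]
1 [-0.0205 -0.1014  0.0178]
2 [-0.0205 -0.1014  0.0178]
3 [-0.0205 -0.1014  0.0178]
4 [-0.0205 -0.1014  0.0178]
5 [ 0.0213 -0.1063 -0.0189]
6 [ 0.0213 -0.1063 -0.0189]
7 [ 0.0213 -0.1063 -0.0189]
8 [ 0.0213 -0.1063 -0.0189]
9 [ 0.0213 -0.1063 -0.0189]
```

Request:
move_arm(plan=[[[-0.0024,-0.0127,0.0018],[0,0,0],-1],[[-0.005,-0.0254,0.004],[0,0,0],-1],[[-0.0075,-0.038,0.0062],[0,0,0],-1],[[-0.01,-0.0507,0.0084],[0,0,0],-1],[[-0.0126,-0.0634,0.0106],[0,0,0],-1],[[-0.0152,-0.076,0.0128],[0,0,0],-1],[[-0.0178,-0.0887,0.015],[0,0,0],-1],[[-0.0203,-0.1014,0.0174],[0,0,0],-1]])

```text
time_s: 9.37
position: [0.5607, 0.2418, 0.1078]
ee_rot: [3.139, 0.72, -3.028]
contact_force: [-5.3, 2.2, 4.1]
gripper_width: 0.0213
grasp_force: 60.3
```

```bash
python3 rep.py
```

```text
t 9.3667 tip [0.6439 0.2517 0.0123] tray [13.  74.9] lean 41.24 F [-5.34  2.23  4.15] M [0.57 0.6  0.6 ] dist [ 19.1   2.   22.9  43.9  64.9  84.6 105.2 126.3 147.7 169.2]
```

Request:
move_arm(plan=[[[-0.0025,-0.0127,0.0021],[0,0,0],-1],[[-0.0051,-0.0254,0.0044],[0,0,0],-1],[[-0.0077,-0.038,0.0066],[0,0,0],-1],[[-0.0102,-0.0507,0.0088],[0,0,0],-1],[[-0.0128,-0.0634,0.011],[0,0,0],-1],[[-0.0154,-0.076,0.0133],[0,0,0],-1],[[-0.0179,-0.0887,0.0155],[0,0,0],-1],[[-0.0205,-0.1014,0.0178],[0,0,0],-1],[[-0.023,-0.114,0.02],[0,0,0],-1],[[-0.0256,-0.1267,0.0222],[0,0,0],-1],[[-0.0282,-0.1394,0.0244],[0,0,0],-1]])

```text
time_s: 10.28
position: [0.5715, 0.2146, 0.1078]
ee_rot: [3.139, 0.72, -3.028]
contact_force: [-4.7, 2.7, 4.1]
gripper_width: 0.0215
grasp_force: 60.1
```

```bash
python3 rep.py
```

```text
t 10.2833 tip [0.6546 0.2244 0.0123] tray [27.6 49.5] lean 41.23 F [-4.67  2.65  4.06] M [0.55 0.37 0.51] dist [ 48.4  27.4   6.4  14.6  35.6  55.6  76.8  98.3 119.9 141.7]
```

Request:
move_arm(plan=[[[-0.0026,-0.0127,0.0022],[0,0,0],-1],[[-0.0051,-0.0254,0.0044],[0,0,0],-1],[[-0.0077,-0.038,0.0067],[0,0,0],-1],[[-0.0102,-0.0507,0.0089],[0,0,0],-1],[[-0.0128,-0.0634,0.0111],[0,0,0],-1],[[-0.0154,-0.076,0.0133],[0,0,0],-1],[[-0.0179,-0.0887,0.0155],[0,0,0],-1],[[-0.0205,-0.1014,0.0178],[0,0,0],-1],[[-0.023,-0.114,0.02],[0,0,0],-1],[[-0.0256,-0.1267,0.0222],[0,0,0],-1],[[-0.0282,-0.1394,0.0244],[0,0,0],-1],[[-0.0307,-0.152,0.0266],[0,0,0],-1]])

```text
time_s: 11.28
position: [0.5832, 0.1849, 0.108]
ee_rot: [3.14, 0.719, -3.028]
contact_force: [-4.9, 2.6, 4.6]
gripper_width: 0.0213
grasp_force: 60.4
```

```bash
python3 rep.py
```

```text
t 11.2833 tip [0.6663 0.1946 0.0124] tray [43.6 21.7] lean 41.22 F [-4.91  2.61  4.59] M [0.64 0.18 0.62] dist [ 80.4  59.4  38.4  17.4   3.7  24.9  46.9  68.9  90.8 112.8]
```

Request:
move_arm(plan=[[[-0.0026,-0.0127,0.0022],[0,0,0],-1],[[-0.0013,-0.0254,0.0009],[0,0,0],-1],[[0.0012,-0.038,-0.0014],[0,0,0],-1]])

```text
time_s: 11.53
position: [0.583, 0.1786, 0.108]
ee_rot: [3.138, 0.719, -3.028]
contact_force: [-6.6, 10.2, 6.7]
gripper_width: 0.0214
grasp_force: 61.0
```

```bash
python3 rep.py
```

```text
t 11.5333 tip [0.666  0.1886 0.0124] tray [44.2 15.7] lean 41.17 F [-6.57 10.18  6.75] M [2.37 0.47 2.07] dist [ 85.9  64.9  44.   23.1   3.7  18.9  40.8  62.8  84.8 106.8]
```

Request:
move_arm(plan=[[[0,0,0],[0,0,0],-1]])

```text
time_s: 11.62
position: [0.583, 0.1782, 0.108]
ee_rot: [3.139, 0.718, -3.028]
contact_force: [-12.9, 2.9, 13.8]
gripper_width: 0.0214
grasp_force: 62.1
```

```bash
python3 rep.py
```

```text
t 11.6167 tip [0.666  0.188  0.0124] tray [44.2 15.2] lean 41.16 F [-12.85   2.91  13.8 ] M [0.83 0.7  0.79] dist [ 86.4  65.5  44.5  23.6   4.2  18.3  40.3  62.3  84.3 106.3]
```

Request:
move_arm(plan=[[[0.0002,0.001,-0.0052],[0,0,0],-1],[[0.0027,-0.0117,-0.0075],[0,0,0],-1],[[0.0053,-0.0244,-0.0097],[0,0,0],-1],[[0.0078,-0.037,-0.012],[0,0,0],-1],[[0.0104,-0.0498,-0.0142],[0,0,0],-1]])

```text
time_s: 12.03
position: [0.5809, 0.167, 0.1082]
ee_rot: [3.139, 0.718, -3.028]
contact_force: [-3.3, 4.2, 3.6]
gripper_width: 0.0213
grasp_force: 60.0
```

```bash
python3 rep.py
```

```text
t 12.0333 tip [0.6639 0.1768 0.0125] tray [43.8  3.7] lean 41.14 F [-3.28  4.18  3.63] M [1.03 0.33 0.93] dist [96.5 75.6 54.9 34.4 15.4  7.2 28.9 50.9 72.8 94.8]
```

Request:
move_arm(plan=[[[0.0025,-0.0127,-0.0022],[0,0,0],-1],[[0.0051,-0.0254,-0.0045],[0,0,0],-1],[[0.0076,-0.0381,-0.0067],[0,0,0],-1],[[0.0102,-0.0508,-0.009],[0,0,0],-1],[[0.0127,-0.0635,-0.0112],[0,0,0],-1],[[0.0153,-0.0762,-0.0135],[0,0,0],-1],[[0.0178,-0.0889,-0.0158],[0,0,0],-1],[[0.0204,-0.1016,-0.018],[0,0,0],-1]])

```text
time_s: 12.7
position: [0.5778, 0.1462, 0.1082]
ee_rot: [3.139, 0.718, -3.028]
contact_force: [-3.1, 4.0, 3.6]
gripper_width: 0.0215
grasp_force: 60.0
```

```bash
python3 rep.py
```

```text
t 12.7 tip [0.6608 0.1559 0.0125] tray [ 43.8 -17.3] lean 41.14 F [-3.07  3.97  3.62] M [0.97 0.32 0.86] dist [116.   95.4  75.   55.1  36.3  14.4   8.1  29.8  51.8  73.8]
```

Request:
move_arm(plan=[[[0.0025,-0.0127,-0.0022],[0,0,0],-1],[[0.0051,-0.0254,-0.0045],[0,0,0],-1],[[0.0076,-0.0381,-0.0067],[0,0,0],-1],[[0.0102,-0.0508,-0.009],[0,0,0],-1],[[0.0127,-0.0635,-0.0112],[0,0,0],-1],[[0.0153,-0.0762,-0.0135],[0,0,0],-1],[[0.0178,-0.0889,-0.0158],[0,0,0],-1],[[0.0204,-0.1016,-0.018],[0,0,0],-1],[[0.0229,-0.1143,-0.0202],[0,0,0],-1],[[0.0255,-0.127,-0.0225],[0,0,0],-1],[[0.028,-0.1397,-0.0248],[0,0,0],-1],[[0.0306,-0.1524,-0.027],[0,0,0],-1]])

```text
time_s: 13.7
position: [0.5732, 0.1149, 0.1082]
ee_rot: [3.14, 0.718, -3.028]
contact_force: [-2.3, 3.9, 3.7]
gripper_width: 0.0217
grasp_force: 60.0
```

```bash
python3 rep.py
```

```text
t 13.7 tip [0.6563 0.1246 0.0126] tray [ 43.9 -49. ] lean 41.16 F [-2.25  3.89  3.75] M [0.93 0.44 0.82] dist [146.2 125.9 106.   86.5  67.9  46.   24.    2.9  20.2  42.1]
```

Request:
move_arm(plan=[[[0.0024,-0.0127,-0.0021],[0,0,0],-1],[[0.0049,-0.0254,-0.0043],[0,0,0],-1],[[0.0074,-0.0381,-0.0065],[0,0,0],-1],[[0.0099,-0.0508,-0.0087],[0,0,0],-1],[[0.0124,-0.0635,-0.0109],[0,0,0],-1],[[0.015,-0.0762,-0.0132],[0,0,0],-1],[[0.0175,-0.0889,-0.0155],[0,0,0],-1],[[0.02,-0.1016,-0.0177],[0,0,0],-1],[[0.0225,-0.1143,-0.0199],[0,0,0],-1],[[0.0251,-0.127,-0.0222],[0,0,0],-1],[[0.0276,-0.1397,-0.0245],[0,0,0],-1],[[0.0302,-0.1524,-0.0267],[0,0,0],-1],[[0.0327,-0.1651,-0.0289],[0,0,0],-1],[[0.0352,-0.1778,-0.0312],[0,0,0],-1],[[0.0378,-0.1905,-0.0334],[0,0,0],-1],[[0.0403,-0.2032,-0.0356],[0,0,0],-1],[[0.0403,-0.2032,-0.0356],[0,0,0],-1],[[0.0403,-0.2032,-0.0356],[0,0,0],-1]])

```text
time_s: 15.2
position: [0.5673, 0.0727, 0.1083]
ee_rot: [3.141, 0.719, -3.028]
contact_force: [-7.6, -0.2, 5.5]
gripper_width: 0.0214
grasp_force: 60.7
```

```bash
python3 - <<'E'
from rep import *
z=R0.as_matrix()[:,2]
P1=p0-.12*z; print("P1",P1,row(P1,R0,p0,R0))
Rg=down(np.radians(139.3))
for P in ([.46,.19,.30],[.4645,.30,.30],[.4645,.379,.30]): print(row(P,Rg,P1,R0),row(P,Rg,p0,R0))
E
```

```text
t 15.2 tip [0.6503 0.0823 0.0127] tray [ 44.3 -91.7] lean 41.19 F [-7.64 -0.16  5.51] M [0.16 0.8  0.24] dist [187.8 167.9 148.3 129.1 110.7  88.7  66.7  44.7  22.7   2. ]
P1 [0.4887572  0.06370223 0.19857973] ([-0.0, -0.0, -0.6], [0.0, 0.0, 0.0])
([-0.2803, 0.6439, -0.4282], [0.0472, 0.1077, 0.1254]) ([-0.2803, 0.6439, -1.0282], [0.0472, 0.1077, 0.1254])
([-0.3441, 1.1878, -0.3721], [0.0472, 0.1077, 0.1254]) ([-0.3441, 1.1878, -0.9721], [0.0472, 0.1077, 0.1254])
([-0.3778, 1.5802, -0.3424], [0.0472, 0.1077, 0.1254]) ([-0.3778, 1.5802, -0.9424], [0.0472, 0.1077, 0.1254])
```

Request:
move_arm(plan=[[[0,0,-0.06],[0,0,0],-1],[[0,0,-0.16],[0,0,0],-1],[[0,0,-0.3],[0,0,0],-1],[[0,0,-0.45],[0,0,0],-1],[[0,0,-0.6],[0,0,0],-1],[[-0.05,0.1,-0.7],[0,0,0],-1],[[-0.1,0.2,-0.8],[0.0047,0.0108,0.0125],-1],[[-0.15,0.3,-0.9],[0.0094,0.0215,0.025],-1],[[-0.2,0.4,-0.95],[0.0142,0.0323,0.0376],-1],[[-0.24,0.5,-1],[0.019,0.043,0.05],-1],[[-0.28,0.6,-1],[0.0236,0.0538,0.0627],-1],[[-0.28,0.64,-1],[0.0283,0.0646,0.0752],-1],[[-0.28,0.64,-1],[0.033,0.0754,0.0878],-1],[[-0.28,0.64,-1],[0.0378,0.0862,0.1],-1],[[-0.28,0.64,-1],[0.0425,0.097,0.1128],-1],[[-0.28,0.64,-1],[0.0472,0.1077,0.1254],-1],[[-0.28,0.64,-1],[0.0472,0.1077,0.1254],-1],[[-0.28,0.64,-1],[0.0472,0.1077,0.1254],-1]])

```text
time_s: 16.7
position: [0.4659, 0.1889, 0.2952]
ee_rot: [3.141, -0.001, 2.428]
contact_force: [0.6, -0.6, -0.9]
gripper_width: 0.0211
grasp_force: 59.5
```

```bash
python3 - <<'E'
from rep import *
print(p0,s["ee_rot"])
for n in ("side",):
    p=bot.get_image(n);X=cloud(p,np.ones((420,560),bool));l=R0.inv().apply(X-p0)
    k=(np.hypot(l[:,0],l[:,1])<.015)&(l[:,2]>.03)&(l[:,2]<.14);c=l[k]
    for a,b in ((.04,.07),(.07,.1),(.1,.14)):
        m=(c[:,2]>a)&(c[:,2]<b);print(m.sum(),np.median(c[m],0).round(4),c[m].max(0).round(4))
print(row([.4645,.3797,.305],down(np.radians(139.3)),p0,R0))
E
```

```text
t 16.7 tip [0.4658 0.189  0.1682] tray [-153.9  -13.1] lean 0.05 F [ 0.65 -0.6  -0.85] M [-0.01 -0.    0.02] dist [245.6 245.5 247.2 250.6 255.7 253.9 254.  256.  259.8 265.4]
[0.46585484 0.18894334 0.29522019] [ 3.14114772e+00 -7.59314524e-04  2.42813337e+00]
78 [-0.0037 -0.0034  0.0535] [0.0039 0.0026 0.0691]
83 [-0.0034 -0.0034  0.0851] [0.0033 0.0047 0.0995]
59 [-0.0031 -0.0031  0.1131] [0.0031 0.0031 0.1281]
([0.6294, 0.7167, -0.0481], [0.0001, -0.0001, -0.0005])
```

Request:
move_arm(plan=[[[0.06,0.07,-0.01],[0,0,0],-1],[[0.17,0.19,-0.03],[0,0,0],-1],[[0.3,0.34,-0.045],[0,0,0],-1],[[0.43,0.49,-0.045],[0,0,0],-1],[[0.54,0.62,-0.045],[0,0,0],-1],[[0.6,0.69,-0.045],[0,0,0],-1],[[0.63,0.717,-0.045],[0,0,0],-1],[[0.63,0.717,-0.045],[0,0,0],-1],[[0.63,0.717,-0.045],[0,0,0],-1],[[0.63,0.717,-0.045],[0,0,0],-1]])

```text
time_s: 17.58
position: [0.462, 0.3797, 0.3053]
ee_rot: [3.141, 0.001, 2.431]
contact_force: [0.9, 0.4, -0.3]
gripper_width: 0.0214
grasp_force: 59.5
```

```bash
python3 - <<'E'
from rep import *
print(p0,s["ee_rot"])
print(row([.4648,.3794,.146],down(np.radians(139.3)),p0,R0))
E
```

```text
t 17.5833 tip [0.4621 0.3798 0.1783] tray [-185.5  175. ] lean 0.05 F [ 0.88  0.37 -0.31] M [-0.04 -0.03 -0.01] dist [265.5 279.2 293.7 309.  325.  336.1 348.2 361.3 375.2 389.9]
[0.46201706 0.37973764 0.30528512] [3.14080703e+00 5.36992293e-04 2.43082245e+00]
([-0.0112, 0.0072, 0.7964], [0.0001, 0.0001, -0.0001])
```

Request:
move_arm(plan=[[[-0.0112,0.0072,0],[0,0,0],-1],[[-0.0112,0.0072,0.08],[0,0,0],-1],[[-0.0112,0.0072,0.2],[0,0,0],-1],[[-0.0112,0.0072,0.32],[0,0,0],-1],[[-0.0112,0.0072,0.44],[0,0,0],-1],[[-0.0112,0.0072,0.56],[0,0,0],-1],[[-0.0112,0.0072,0.66],[0,0,0],-1],[[-0.0112,0.0072,0.74],[0,0,0],-1],[[-0.0112,0.0072,0.77],[0,0,0],-1],[[-0.0112,0.0072,0.77],[0,0,0],-1],[[-0.0112,0.0072,0.77],[0,0,0],-1]])

```text
time_s: 18.5
position: [0.4651, 0.3804, 0.152]
ee_rot: [3.14, 0.0, 2.431]
contact_force: [0.8, 0.4, -1.3]
gripper_width: 0.0213
grasp_force: 59.6
```

```bash
python3 - <<'E'
from rep import *
print(p0,s["ee_rot"])
print(row([.4648,.3794,.1445],down(np.radians(139.3)),p0,R0))
E
```

```text
t 18.5 tip [0.4653 0.3806 0.025 ] tray [-182.5  176.2] lean 0.09 F [ 0.83  0.39 -1.31] M [ 0.02 -0.01 -0.05] dist [205.2 222.6 240.5 258.9 277.7 290.7 304.8 319.8 335.5 351.9]
[0.46513345 0.38040829 0.15199096] [3.14000200e+00 1.10124970e-04 2.43076943e+00]
([-0.002, -0.005, 0.0374], [0.0003, 0.0, -0.0001])
```

Aligned over the pot, with about 7 mm left to lower. I'll lower until contact.

Request:
move_arm(plan=[[[-0.002,-0.005,0.012],[0,0,0],-1],[[-0.002,-0.005,0.024],[0,0,0],-1],[[-0.002,-0.005,0.034],[0,0,0],-1],[[-0.002,-0.005,0.036],[0,0,0],-1],[[-0.002,-0.005,0.036],[0,0,0],-1]])

```text
time_s: 18.92
position: [0.4644, 0.3799, 0.1445]
ee_rot: [3.14, 0.0, 2.432]
contact_force: [0.1, -0.3, -0.3]
gripper_width: 0.0214
grasp_force: 59.8
```

Request:
move_arm(plan=[[[0,0,0.002],[0,0,0],-1],[[0,0,0.002],[0,0,0],1],[[0,0,0.002],[0,0,0],1],[[0,0,0.002],[0,0,0],1],[[0,0,0.002],[0,0,0],1],[[0,0,0.002],[0,0,0],1],[[0,0,0.002],[0,0,0],1],[[0,0,0.002],[0,0,0],1],[[0,0,0.002],[0,0,0],1]])

```text
time_s: 19.67
position: [0.4641, 0.3797, 0.1435]
ee_rot: [3.141, -0.0, 2.432]
contact_force: [0.1, -0.0, 0.7]
gripper_width: 0.0854
grasp_force: 0.0
```

Request:
move_arm(plan=[[[0,0,-0.03],[0,0,0],1],[[0,0,-0.1],[0,0,0],1],[[0,0,-0.2],[0,0,0],1],[[0,0,-0.32],[0,0,0],1],[[0,0,-0.44],[0,0,0],1],[[0,0,-0.56],[0,0,0],1],[[0,0,-0.68],[0,0,0],1],[[0,0,-0.75],[0,0,0],1],[[0,0,-0.75],[0,0,0],1],[[0,0,-0.75],[0,0,0],1]])

```text
time_s: 20.5
position: [0.4644, 0.3798, 0.2944]
ee_rot: [3.139, 0.0, 2.432]
contact_force: [0.5, 0.6, 0.5]
gripper_width: 0.0854
grasp_force: 0.0
```

```bash
python3 - <<'E'
from h import *
s=bot.state();print(s["time_s"],s["position"],s["gripper_width"],s["contact_force"])
p=bot.get_image("wrist");X=cloud(p,np.ones((420,560),bool))
t=X[(np.hypot(X[:,0]-.4645,X[:,1]-.379)<.03)&(X[:,2]>.186)&(X[:,2]<.196)];print(len(t),np.median(t[:,2]),cv2.minAreaRect((t[:,:2]*1e3).astype(np.float32)))
p=bot.get_image("side");save("end.png",cv2.resize(p["frame"][110:360,150:420],(648,600)))
E
```

```text
20.5 [0.46439954 0.37982096 0.29441519] 0.08535700505659147 [0.49314363 0.61914033 0.50116382]
834 0.19018182206854167 ((463.8590393066406, 381.5809020996094), (21.728710174560547, 21.087535858154297), 49.812747955322266)
```

View pics/end.png

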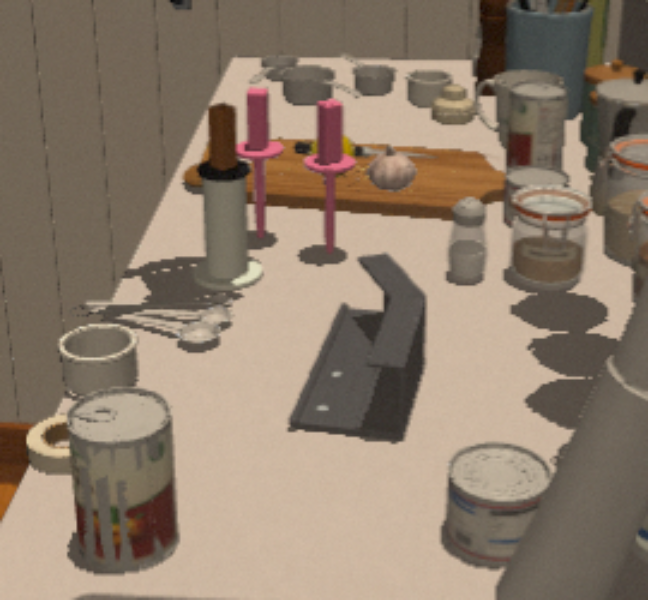

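The scraper stands upright in its pot at (223,190), its guard on the rim and its handle top at 0.190 m as at the start. The other things haven't moved and the gripper is clear.

```bash
python3 -c "
from rig import bot
print(bot.hand_in())"
```

```text
the job is handed in; nothing more can be done
None
```

I traced the joint from its left end round the bend to its right end, stood the scraper upright in its pot with the guard on the rim, and let go; the job is handed in at about 20 s, and no verdict came back. The pass paused briefly for force checks, and the press went above the 3 to 5 N asked for at both the start (about 23 N) and the bend (about 19 N), but the scraper did not visibly turn in the grip.

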